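Seat the retaining clip in the spindle groove of a laboratory shaker drive

TASK

Take the larger of the two open retaining clips out of the parts tray (it has a finger tab to hold) and push it sideways, open end first, into the groove of the shaker drive's spindle, just above the pulley, until it snaps fully home. Go gently - the snap needs a firm push of roughly 10 N, but never load the drive with more than about 30 N - then let go, and leave everything else as it stands.

Things in the scene. Friction and masses are not known exactly. Their poses are not given: they have to be found in the camera images.
- clip_tab (a point): Centre of the upright finger tab of the larger clip (the one to fit), 20 mm above its underside: a block 14 mm long (x), 12 mm wide (y), from 5 to 32 mm above the underside; grip it across y. Clip: dark spring steel, 75 g, 6 mm thick, 46 mm long, 32 mm wide, lying flat in the tray, tab up; x points from tab to open end, z up.
- clip_eye (a point): Centre of the larger clip's eye, where the shaft core sits when home: 30 mm ahead (+x) of clip_tab, 17 mm lower, 3 mm above the underside. A stop face 8 mm behind it meets the core at the end. Jaws reach 9 mm ahead; their nubs leave a 13 mm throat. Sprung jaws: passing the 16 mm core takes about 5 to 15 N, most when 5 to 10 mm from home, then they snap in and the push drops.
- spindle_axis (a point): On the upright spindle's axis, fixed to the housing 75 mm above the bench: the LOWEST height of the pulley's top face. Pulley and spindle stand 0 to 30 mm higher, firmly, by an unmeasured amount: feel for it. On that face starts the groove: core 16 mm diameter, 8 mm high; above it a head 30 mm diameter, 32 mm high. A clip 0 to 2 mm above the face passes under the head.
- drive: Shaker drive, fixed: grey housing 260 x 150 mm, 50 mm high; origin on the bench under the spindle axis, x towards the motor, z up. The upright motor (84 mm diameter, 112 mm high) stands 125 mm along +x; come from the clear side (-x). It carries the flat aluminium pulley, 112 mm diameter, and the steel spindle.
- tray: White parts tray, fixed, 150 mm (x) by 250 mm (y), 14 mm high, floor 5 mm above the bench, walls 4 mm; origin under its centre. The two clips lie 110 to 150 mm apart along its y.
- small_clip_mid (a point): Middle of the smaller clip's tab, 13 mm above its underside: same shape as the larger one at 0.65 of its size. Bystander in the tray, too small for the spindle.
- washer_mid (a point): Spare steel washer, 30 mm diameter, 4 mm thick, lying in the tray between the clips. Bystander.
- flask: Stoppered glass volumetric flask, 76 mm diameter, 175 mm high, origin under its middle. Bystander.
- amber_bottle: Brown bottle with a blue cap, 84 mm diameter, 190 mm high, origin under its middle. Bystander.
- wash_bottle: White wash bottle with bent spout, 70 mm diameter, 176 mm high, origin under its middle. Bystander.
- beaker: Glass beaker, 66 mm diameter, 85 mm high, origin under its middle. Bystander.
- screwdriver: Screwdriver with a black handle lying on the bench between drive and tray, origin under it. Bystander.

How it is judged:
By the outcome, as a careful person would: the job done as asked, in the order asked, and still so for the second after the job is handed in, with the robot touching nothing.
It also fails if it takes over 51 s, if anything falls off the work surface, if the arm or the gripper's body presses on something with over 40 N, if the wrist force passes 120 N, or if a joint passes its speed limit or range.

ROBOT

A 6-joint arm with a two-finger parallel gripper is mounted at the origin on the work surface. World frame = base frame: x ahead of the robot, y to its left, z up, the work surface at z = 0. Lengths are in m, angles in rad, forces in N, time in s.
With the tool pointing down it reaches from about 0.3 to 0.95 m from the base axis. Payload 3.1 kg.
Tool frame: the origin (TCP) lies at the very end of the fingers, on their centre line; the grasp point (between the pads) lies 19 mm behind it; z points along the fingers, y is the direction in which the jaws open and shut (so a half turn about z gives the same grasp; the last joint's range is limited). The gripper opens to 85 mm and grips with 20 to 120 N. Pads are 22 mm wide; open, the fingers measure 114 mm over their backs; the gripper's body (76 mm by 85 mm) begins 54 mm behind the grasp point. The pads swing forward as they close: fully open they stand 13 mm farther back than shut.
Start: joints at [-0.07, 0.308, 1.634, -0, 1.2, -0.07], TCP at [0.625, -0, 0.231] pointing down, gripper open.
Joint ranges: [-3.06, 3.06], [-0.79, 1.96], [0.05, 2.63], [-1.19, 4.34], [0.05, 2.64], [-2.94, 2.94]. Speed limits (rad/s): [2.79, 2.79, 3.14, 3.14, 3.14, 3.14].

INTERFACE

Orientations are given as a rotation vector (axis times angle).
In Python, from rig import robot gives the robot as it stands. The module is installed in compiled form; this text tells all that it offers.
- The arm moves only by the tool step_arm, never from a script. Its arguments are lists of equal length, an entry for each row: "offset": the shift along the world's x, y, z in cm, a list of three; "rotation": the turn, a rotation vector about the world's x, y, z in degrees, a list of three; "jaw": the closure in counts, from 0 (fully open) to 255 (shut). In form: {"offset": [[dx, dy, dz], ...], "rotation": [[wx, wy, wz], ...], "jaw": [jaw, ...]}. A call has 1 to 8 rows; each row shifts and turns the commanded pose from where the row before left it; what a row does not reach is not made up. A row lasts 1/10 s, in which the tool goes at most 50 mm and 8.59 degrees, less where a joint would pass 70% of its speed; a pose out of reach is approached as far as the arm can. A call with a gripper value outside its range is refused whole. The fingers move at their own pace and stop on an object; "newtons" is the grip in N (left out, the last holds). Time passes only in rows, so rows that do not move let the fingers close. It gives the time, the measured TCP pose, the force and the opening at its end, in the units of the state.
- robot.read_state(): the state, without advancing time (a new reading comes with each control period).
- robot.read_camera(name): name is "scene" or "side" or "wrist"; returns the picture (400x640x3 uint8, blue, green, red); there is no depth.
- robot.get_calibration(name): a dict with "mtx" (3x3 intrinsics, pixels), "k1" (the pictures are not rectified: a ray, as slopes to the right and down, at radius r is drawn at 1 + k1 r^2 times it, then the intrinsics apply), "origin" and "attitude" of the camera in the world; the wrist camera has in their place "tool_from_camera" (4x4, takes a point from camera to tool coordinates, whose origin is the TCP and whose axes are the flange's). Camera axes: x right, y down, z forward; pixel columns grow to the right and rows downward; lengths in m; the calibration is good to about 2 mm. A picture is of the moment at which its call begins: read the wrist's pose just before it. get_calibration takes no time and is no camera call.
- robot.close_job(): hands the job in, once; it reports no verdict.
The state is a dict: "time_s": time; "joints": joint angles; "joint_vel": joint speeds; "effort": joint torques, N m; "eef_pos": TCP position; "ee_rot": TCP orientation; "contact_force": force on the tool from outside, world axes, zero at the start; "ft_torque": the same for the moment, N m; "gripper_width": finger opening in m.
Only numpy, scipy, OpenCV 4.12 (cv2) and the standard library are available. Lean on these libraries where they do the work, as an engineer would, in place of code of your own. Each camera call takes 0.05 s, during which the arm holds its last target. There are 200 camera calls.

## Working session

There is one attempt and no reset: what is moved stays moved. The work goes in short steps, Python scripts to look and compute and a tool call to move; the robot and the scene stay as the last step left them, time stands still between calls to the robot, and variables do not carry over. Pictures are saved under pics/ and viewed, about 8 in all and at most 12, crops included, and the job is handed in when it is done.

Besides the shell and the picture viewer there is one more tool, called after "Call:" as a command line: name --argument value ..., lists and objects as JSON in quotes. step_arm: Moves the arm, as the interface text tells. Its arguments: {"type":"object","properties":{"offset":{"type":"array"},"rotation":{"type":"array"},"jaw":{"type":"array"},"newtons":{"type":"number"}},"required":["offset","rotation","jaw"]}

```bash
mkdir -p pics; cat > h.py <<'E'
import numpy as np, cv2
from scipy.spatial.transform import Rotation as R
from rig import robot
def cam(n,st=None):
    c=robot.get_calibration(n); K=np.array(c["mtx"]); k=c["k1"]
    if n=="wrist":
        T=np.array(c["tool_from_camera"]); Rt=R.from_rotvec(st["ee_rot"]).as_matrix()
        return K,k,Rt@T[:3,3]+np.array(st["eef_pos"]),Rt@T[:3,:3]
    A=np.array(c["attitude"])
    if A.shape!=(3,3): A=R.from_rotvec(A.ravel()).as_matrix() if A.size==3 else R.from_quat(A).as_matrix()
    return K,k,np.array(c["origin"]),A
def ray(C,px):
    K,k,o,A=C; s=np.linalg.inv(K)@np.array([px[0],px[1],1.]); u=s[:2]; v=u.copy()
    for _ in range(20): v=u/(1+k*(v@v))
    return o,A@np.array([v[0],v[1],1.])
def plane(C,px,z):
    o,d=ray(C,px); return o+d*(z-o[2])/d[2]
def proj(C,p):
    K,k,o,A=C; q=A.T@(np.array(p)-o); v=q[:2]/q[2]; v=v*(1+k*(v@v)); return (K@np.array([v[0],v[1],1]))[:2]
E
python3 - <<'E'
from h import *
for n in("scene","side","wrist"):
    st=robot.read_state(); im=robot.read_camera(n); cv2.imwrite(f"pics/{n}0.png",im)
    print(n,robot.get_calibration(n))
print(st)
E
```

```text
scene {'mtx': array([[509.55291767,   0.        , 326.43350253],
       [  0.        , 509.55291767, 195.47898638],
       [  0.        ,   0.        ,   1.        ]]), 'k1': 0.05612196328941759, 'origin': array([ 1.39322731, -0.76827315,  0.9229912 ]), 'attitude': array([-2.06848333, -0.91072412,  0.46147163])}
side {'mtx': array([[482.37311801,   0.        , 323.25974106],
       [  0.        , 482.37311801, 195.89739966],
       [  0.        ,   0.        ,   1.        ]]), 'k1': 0.032239726016188554, 'origin': array([-0.04860415, -0.6483764 ,  1.10917796]), 'attitude': array([-2.29224903,  0.90380534, -0.32124524])}
wrist {'mtx': array([[360.6386606 ,   0.        , 314.6876442 ],
       [  0.        , 360.6386606 , 196.93153991],
       [  0.        ,   0.        ,   1.        ]]), 'k1': -0.022679601924432368, 'tool_from_camera': array([[-9.84188720e-05, -9.65776549e-01, -2.59375495e-01,
         6.69942465e-02],
       [ 9.99999874e-01, -2.22476408e-04,  4.48938470e-04,
        -5.02309517e-05],
       [-4.91279175e-04, -2.59375418e-01,  9.65776450e-01,
        -1.42639087e-01],
       [ 0.00000000e+00,  0.00000000e+00,  0.00000000e+00,
         1.00000000e+00]])}
{'time_s': 0.1, 'joints': array([-6.96865676e-02,  3.08933123e-01,  1.63503760e+00, -1.99691258e-05,
        1.19973754e+00, -6.96955643e-02]), 'joint_vel': array([-0.00042393, -0.00418904, -0.00472508, -0.00111261,  0.00028116,
       -0.0007846 ]), 'effort': array([ 8.17496607e-05, -4.16405118e+01, -2.77644914e+01, -1.21622929e-04,
        4.01614045e-03,  3.27598855e-06]), 'eef_pos': array([6.24253529e-01, 2.72761803e-05, 2.30162794e-01]), 'ee_rot': array([-2.22030261e+00, -2.22033871e+00,  2.20145382e-03]), 'contact_force': array([ 0.63875988,  0.0960994 , -0.20194672]), 'ft_torque': array([ 0.0362984 , -0.01221018,  0.00822858]), 'gripper_width': 0.08516115007346776}
```

View pics/scene0.png

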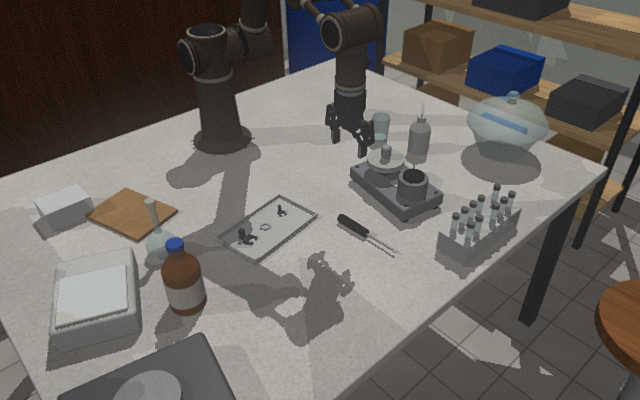

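View pics/side0.png

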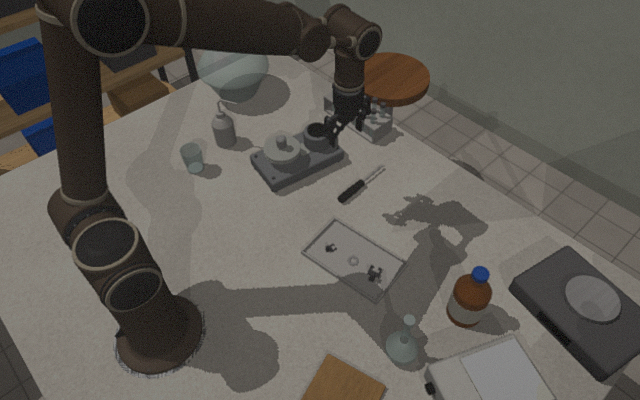

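The tray's larger clip is at scene (246,236) / side (375,272), the smaller one at (281,210) / (330,247). The spindle is at scene (386,152) / side (281,142), with the motor on its far-x side.

```bash
python3 - <<'E'
from h import *
a=cv2.imread("pics/scene0.png");b=cv2.imread("pics/side0.png")
f=lambda i,x,y:cv2.resize(i[y:y+75,x:x+100],(400,300),interpolation=cv2.INTER_CUBIC)
m=np.vstack([np.hstack([f(a,215,190),f(a,345,140)]),np.hstack([f(b,305,215),f(b,245,122)])])
m=np.clip(m.astype(float)*1.5,0,255).astype(np.uint8)
cv2.imwrite("pics/m.png",m)
for n,t,s,mo in(("scene",(246,236),(386,150),(412,175)),("side",(375,272),(282,140),(317,128))):
    C=cam(n); print(n,plane(C,t,.015),plane(C,s,.12),plane(C,mo,.112))
E
```

```text
scene [ 0.48968343 -0.24590726  0.015     ] [0.56132178 0.21727539 0.12      ] [0.68988996 0.18346226 0.112     ]
side [ 0.49787863 -0.24530094  0.015     ] [0.57634583 0.21832319 0.12      ] [0.69425606 0.19270633 0.112     ]
```

View pics/m.png

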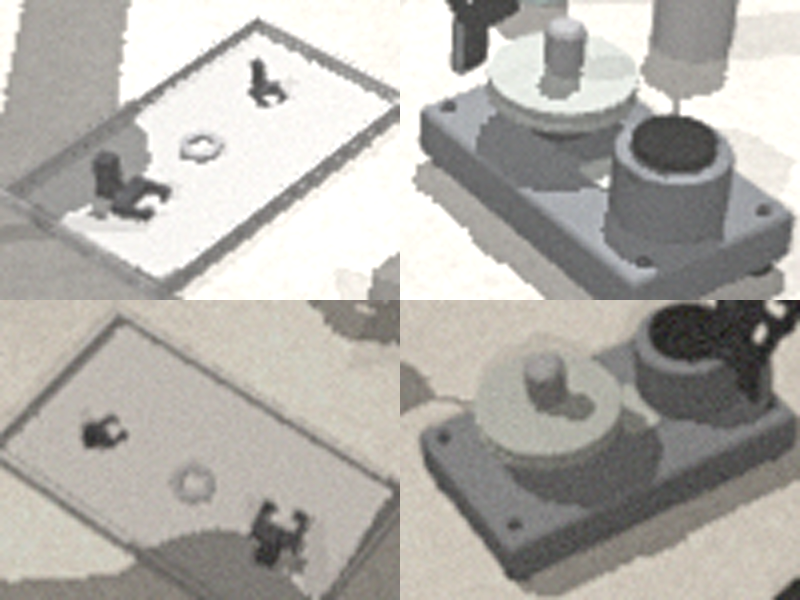

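Clips, washer, pulley and spindle are clear: the larger clip is in the lower-left of the tray in the scene view, its jaws pointing roughly +x. Next, wrist views from above the drive and the tray.

Call:
step_arm --offset '[[-2.5,4.2,1],[-2.5,4.2,1],[-2.5,4.2,1],[-2.5,4.2,1],[0,0,0],[0,0,0]]' --rotation '[[0,0,0],[0,0,0],[0,0,0],[0,0,0],[0,0,0],[0,0,0]]' --jaw '[0,0,0,0,0,0]'

```text
time_s: 0.75
eef_pos: [0.5246, 0.1688, 0.2715]
ee_rot: [2.218, 2.224, 0.0]
contact_force: [0.5, 0.2, 0.7]
gripper_width: 0.0855
```

```bash
python3 - <<'E'
from h import *
import pickle
st=robot.read_state(); im=robot.read_camera("wrist"); cv2.imwrite("pics/w1.png",im); pickle.dump(st,open("s1.pkl","wb"))
s2=robot.read_camera("scene"); cv2.imwrite("pics/scene1.png",s2)
cv2.imwrite("pics/side1.png",robot.read_camera("side"))
print(st["eef_pos"])
E
```

```text
[0.52457579 0.16884457 0.27146691]
```

Call:
step_arm --offset '[[1,-4.5,0],[1,-4.5,0],[1,-4.5,0],[1,-4.5,0],[0,-4.5,-1],[0,-4.5,-2],[0,-4.5,-3],[0,-4.5,-2]]' --rotation '[[0,0,0],[0,0,0],[0,0,0],[0,0,0],[0,0,0],[0,0,0],[0,0,0],[0,0,0]]' --jaw '[0,0,0,0,0,0,0,0]'

```text
time_s: 1.7
eef_pos: [0.5636, -0.1918, 0.1913]
ee_rot: [-2.223, -2.217, 0.001]
contact_force: [0.0, -0.1, -1.4]
gripper_width: 0.0855
```

Call:
step_arm --offset '[[-1,-2,0],[0,0,0],[0,0,0]]' --rotation '[[0,0,0],[0,0,0],[0,0,0]]' --jaw '[0,0,0]'

```text
time_s: 2.0
eef_pos: [0.5545, -0.2101, 0.1929]
ee_rot: [-2.225, -2.217, -0.0]
contact_force: [0.7, 0.7, 0.3]
gripper_width: 0.0857
```

```bash
python3 - <<'E'
from h import *
import pickle
st=robot.read_state(); im=robot.read_camera("wrist"); cv2.imwrite("pics/w2.png",im); pickle.dump(st,open("s2.pkl","wb"))
print(st["eef_pos"],st["time_s"])
a=cv2.imread("pics/w1.png")
cv2.imwrite("pics/m2.png",cv2.convertScaleAbs(np.vstack([a[:,:][60:360],im[60:360]]),alpha=1.4))
E
```

```text
[ 0.55449658 -0.21010969  0.19290143] 2.0
```

View pics/m2.png

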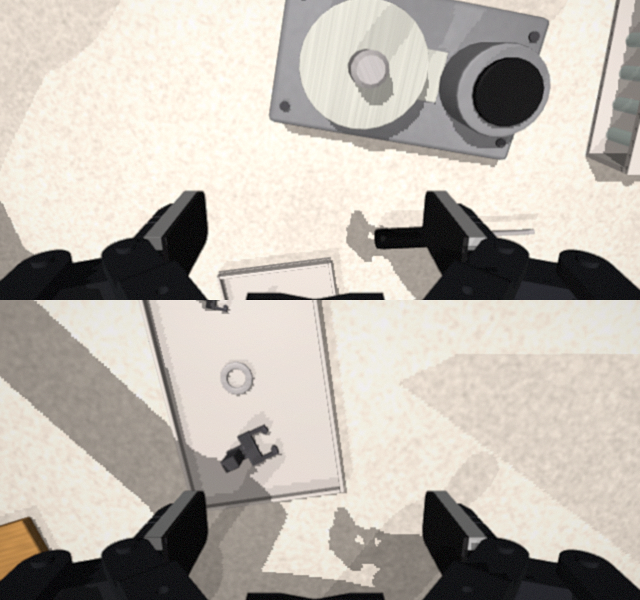

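Upper half (w1): pulley centred at about (364,122) full-image, spindle head top at (370,127), motor at (508,150). Lower half (w2): clip tab at about (233,218), jaws opening to the right and a little up, at about (272,200).

```bash
python3 - <<'E'
from h import *
def f(n,x,y,w=80,h=60):
    i=cv2.imread(f"pics/{n}.png")[y:y+h,x:x+w]; g=cv2.resize(i,(400,300),interpolation=cv2.INTER_NEAREST); s=400//w
    for k in range(0,w,10): cv2.putText(g,str(x+k),(k*s,8),0,.3,(0,0,255)); g[:,k*s]=g[:,k*s]//2+(0,0,60)
    for k in range(0,h,10): cv2.putText(g,str(y+k),(0,k*s+8),0,.3,(0,0,255)); g[k*s]=g[k*s]//2+np.array((0,0,60),np.uint8)
    return g
m=np.vstack([np.hstack([f("w1",330,95),f("w2",210,175)]),np.hstack([f("scene1",350,125),f("side1",245,120)])])
cv2.imwrite("pics/m3.png",cv2.convertScaleAbs(m,alpha=1.3))
E
```

```text
(no output)
```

View pics/m3.png

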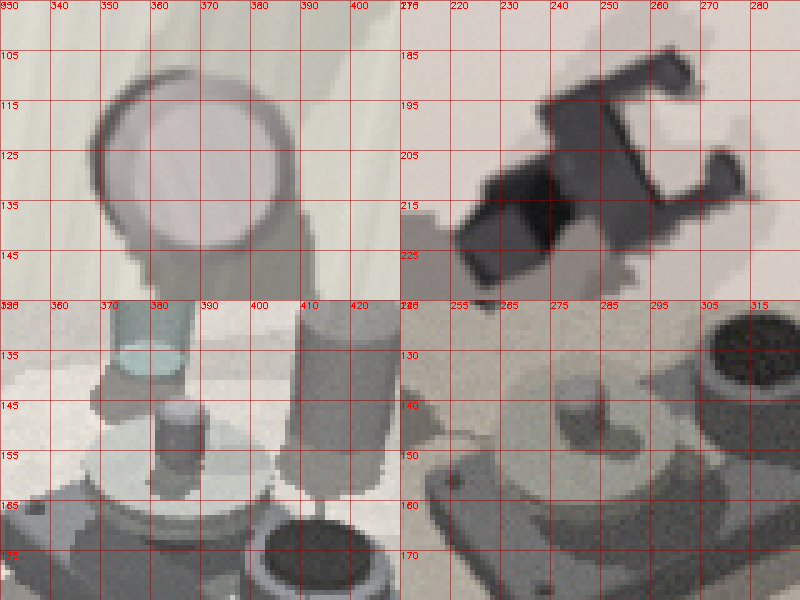

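Bright head-top face centre is near w1 (371,130), with a chamfer ring around it. In w2 the clip's outer flat corners are about (238,196), (254,225), (264,185) and (278,214), and the tab top is near (230,224).

```bash
python3 - <<'E'
from h import *
import pickle
from scipy.optimize import least_squares
s1=pickle.load(open("s1.pkl","rb"));s2=pickle.load(open("s2.pkl","rb"))
C1=cam("wrist",s1);C2=cam("wrist",s2);S=cam("scene");D=cam("side")
# clip
P=[plane(C2,p,.011)[:2] for p in((238,196),(254,225),(264,185),(278,214))]
b=(P[0]+P[1])/2;f=(P[2]+P[3])/2;d=f-b
print("clip",np.round(P,4),"axis deg",np.degrees(np.arctan2(d[1],d[0])),[np.degrees(np.arctan2(*(P[j]-P[i])[::-1])) for i,j in((0,2),(1,3),(1,0),(3,2))])
print("w",np.linalg.norm(P[0]-P[1]),"tabtop",plane(C2,(230,224),.037))
# pulley
im=cv2.imread("pics/w1.png"); hsv=cv2.cvtColor(im,cv2.COLOR_BGR2HSV)
print(im[100,320],im[160,290],im[30,330],im[175,400])
# radial edge: strongest gradient around centre
g=cv2.GaussianBlur(im,(0,0),1).astype(float); pts=[]
for t in np.radians(np.arange(0,360,3)):
    r=np.arange(56,74,.5); x=364+r*np.cos(t);y=122+r*np.sin(t)
    if y.min()<1: continue
    v=cv2.remap(g.astype(np.float32),x.astype(np.float32)[None],y.astype(np.float32)[None],1)[0].sum(1)
    k=np.argmin(np.gradient(v)); 
    pts.append((x[k],y[k]))
def res(q): return [np.linalg.norm(plane(C1,p,q[2])[:2]-q[:2])-.056 for p in pts]
q=least_squares(res,[.57,.22,.09],loss="soft_l1",f_scale=.0005); print("pulley",q.x,np.median(np.abs(res(q.x))),len(pts))
# head top triangulation
R_=[ray(C1,(371.3,130)),ray(S,(384.5,147)),ray(D,(281,139.3))]
A=np.zeros((3,3));bb=np.zeros(3)
for o,v in R_:
    v=v/np.linalg.norm(v);M=np.eye(3)-np.outer(v,v);A+=M;bb+=M@o
p=np.linalg.solve(A,bb);print("head",p,[proj(c,p) for c in(C1,S,D)])
for z in(.115,.13,.145): print(z,plane(C1,(371.3,130),z)[:2])
m=plane(C1,(508,151),.112);print("motor",m)
e=[plane(C1,x,.05)[:2] for x in((272,180),(504,218))];dd=e[1]-e[0];print("edge",np.degrees(np.arctan2(dd[1],dd[0])))
E
```

```text
clip [[ 0.4829 -0.2289]
 [ 0.4965 -0.2576]
 [ 0.5076 -0.2185]
 [ 0.5197 -0.2467]] axis deg 24.013631395357848 [np.float64(22.898053727148916), np.float64(25.179406991678484), np.float64(115.38404211463624), np.float64(113.27245422937139)]
w 0.0316775202714979 tabtop [ 0.48015607 -0.24742049  0.037     ]
[157 165 167] [115 113 115] [150 159 168] [135 142 143]
pulley [0.56716319 0.21440233 0.09591216] 0.00012936623209129292 120
head [0.56579846 0.21049266 0.13489783] [array([368.34719816, 134.47529868]), array([385.8894196 , 147.09699604]), array([280.56828018, 139.29460189])]
0.115 [0.57103739 0.2123225 ]
0.13 [0.56868913 0.21350541]
0.145 [0.56634086 0.21468833]
motor [0.68805276 0.19521573 0.112     ]
edge -9.398806345346301
```

Fits agree: spindle at about (0.567, 0.214), pulley face z≈0.096 (to be felt for), drive yaw about -9°. The clip axis is at 24°, with the tab near (0.480, -0.2475). Next I rotate over the tab, part-close the jaws, and look closer.

Call:
step_arm --offset '[[-1,-0.5,-1],[-1,-0.5,-1],[-1,-0.5,-1],[-1,-0.5,-1],[-1,-0.5,-1],[-1,-0.5,-1],[-1,-0.5,-0.5],[-0.5,-0.2,-0.5]]' --rotation '[[0,0,-8.25],[0,0,-8.25],[0,0,-8.25],[0,0,-8.25],[0,0,-8.25],[0,0,-8.25],[0,0,-8.25],[0,0,-8.25]]' --jaw '[130,130,130,130,130,130,130,130]'

```text
time_s: 2.85
eef_pos: [0.4801, -0.2448, 0.1237]
ee_rot: [3.074, 0.646, 0.001]
contact_force: [-0.1, -0.7, 0.2]
gripper_width: 0.0423
```

Call:
step_arm --offset '[[0,0,0],[0,0,0]]' --rotation '[[0,0,0],[0,0,0]]' --jaw '[130,130]'

```text
time_s: 3.05
eef_pos: [0.4809, -0.2451, 0.1241]
ee_rot: [3.071, 0.659, 0.002]
contact_force: [0.2, -0.5, 0.2]
gripper_width: 0.0419
```

```bash
python3 - <<'E'
from h import *
import pickle
st=robot.read_state(); im=robot.read_camera("wrist"); cv2.imwrite("pics/w3.png",im); pickle.dump(st,open("s3.pkl","wb"))
C=cam("wrist",st); Rt=R.from_rotvec(st["ee_rot"]).as_matrix()
print(st["eef_pos"],np.degrees(np.arctan2(Rt[1,0],Rt[0,0])),Rt[:,2],st["time_s"],proj(C,(.4795,-.2475,.037)),proj(C,(.507,-.235,.008)))
C2=cam("wrist",pickle.load(open("s2.pkl","rb")))
print("tray corners",[plane(C2,p,.014)[:2] for p in((205,264),(345,250),(150,62))])
cv2.imwrite("pics/w3v.png",cv2.convertScaleAbs(im,alpha=1.5))
E
```

```text
[ 0.48088339 -0.24506713  0.12412593] 24.229350859096687 [ 1.18849856e-03 -3.65838183e-04 -9.99999227e-01] 3.05 [319.09432281 206.83102416] [318.53735116 155.19042239]
tray corners [array([ 0.44588478, -0.29729249]), array([ 0.58194022, -0.28295761]), array([ 0.41419305, -0.11147985])]
```

View pics/w3v.png

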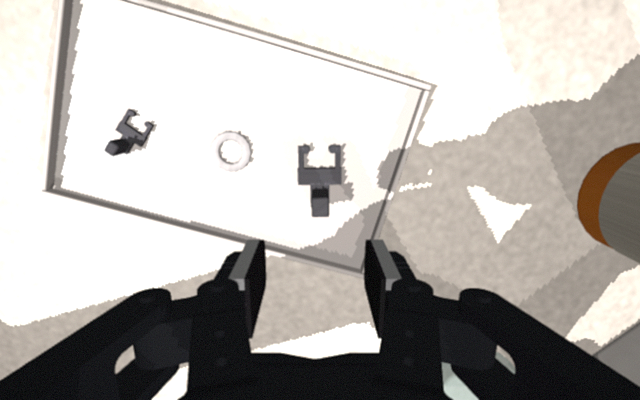

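The clip lies square in view: tab at (320,205), jaw fronts at row ~145, symmetric about column 320. I'll compute the fine offset along its axis and check the clearance to the bottle.

```bash
python3 - <<'E'
from h import *
import pickle
st=pickle.load(open("s3.pkl","rb"));C=cam("wrist",st)
im=cv2.imread("pics/w3.png").sum(2)[130:225,290:350]
m=im<250
ys,xs=np.nonzero(m);print(ys.min()+130,ys.max()+130,xs.min()+290,xs.max()+290)
for r in range(140,222,5): 
    x=np.nonzero(m[r-130])[0]+290; print(r,(x.min(),x.max(),len(x)) if len(x) else None)
x0=st["eef_pos"][:2]; a=np.radians(24.2);u=np.array([np.cos(a),np.sin(a)]);n=np.array([-u[1],u[0]])
def loc(p,z): q=plane(C,p,z)[:2]-x0; return np.round([q@u,q@n],4)
print("front",loc((320,ys.min()+130),.011),"rear top",loc((320,ys.max()+130),.037))
print("bottle",plane(cam("scene"),(187,312),0),plane(cam("side"),(467,325),0))
E
```

```text
145 215 298 341
140 None
145 (np.int64(304), np.int64(338), 11)
150 (np.int64(299), np.int64(340), 22)
155 (np.int64(299), np.int64(340), 10)
160 (np.int64(299), np.int64(340), 10)
165 (np.int64(299), np.int64(340), 10)
170 (np.int64(298), np.int64(341), 44)
175 (np.int64(299), np.int64(341), 43)
180 (np.int64(299), np.int64(341), 43)
185 (np.int64(311), np.int64(328), 18)
190 (np.int64(311), np.int64(328), 18)
195 (np.int64(311), np.int64(328), 18)
200 (np.int64(311), np.int64(328), 18)
205 (np.int64(312), np.int64(328), 17)
210 (np.int64(312), np.int64(328), 17)
215 (np.int64(313), np.int64(327), 15)
220 None
front [ 0.0356 -0.0025] rear top [-0.008  -0.0023]
bottle [ 0.59844865 -0.48748723  0.        ] [ 0.5598978  -0.49502441  0.        ]
```

Call:
step_arm --offset '[[-0.2,-0.4,-3],[0,0,-3],[0,0,-2.5],[0,0,-1.5],[0,0,-1],[0,0,-0.4],[0,0,0],[0,0,0]]' --rotation '[[0,0,0],[0,0,0],[0,0,0],[0,0,0],[0,0,0],[0,0,0],[0,0,0],[0,0,0]]' --jaw '[170,170,170,170,170,170,170,170]'

```text
time_s: 3.9
eef_pos: [0.479, -0.2502, 0.0106]
ee_rot: [3.071, 0.653, 0.002]
contact_force: [-0.1, -0.2, -0.9]
gripper_width: 0.0284
```

Call:
step_arm --offset '[[0,0,0],[0,0,0],[0,0,0],[0,0,0],[0,0,0],[0,0,0]]' --rotation '[[0,0,0],[0,0,0],[0,0,0],[0,0,0],[0,0,0],[0,0,0]]' --jaw '[255,255,255,255,255,255]' --newtons 70

```text
time_s: 4.5
eef_pos: [0.4789, -0.2502, 0.0108]
ee_rot: [3.072, 0.653, 0.002]
contact_force: [-0.8, 0.6, 6.3]
gripper_width: 0.0101
```

Call:
step_arm --offset '[[0,0,0.5],[0,0,1.5],[0,0,3],[0,0,4],[0,0,4],[0,0,3],[0,0,0],[0,0,0]]' --rotation '[[0,0,0],[0,0,0],[0,0,0],[0,0,0],[0,0,0],[0,0,0],[0,0,0],[0,0,0]]' --jaw '[255,255,255,255,255,255,255,255]'

```text
time_s: 5.3
eef_pos: [0.4783, -0.2498, 0.1709]
ee_rot: [3.071, 0.653, 0.003]
contact_force: [-1.0, -0.1, -1.3]
gripper_width: 0.0107
```

```bash
python3 - <<'E'
from h import *
st=robot.read_state(); im=robot.read_camera("wrist"); cv2.imwrite("pics/w4.png",im)
print(st["contact_force"],st["gripper_width"])
cv2.imwrite("pics/w4v.png",cv2.convertScaleAbs(cv2.resize(im[130:330,200:440],None,fx=3,fy=3)[:600],alpha=2.2))
E
```

```text
[-1.04174934 -0.06167694 -1.27700791] 0.010677983504214688
```

View pics/w4v.png

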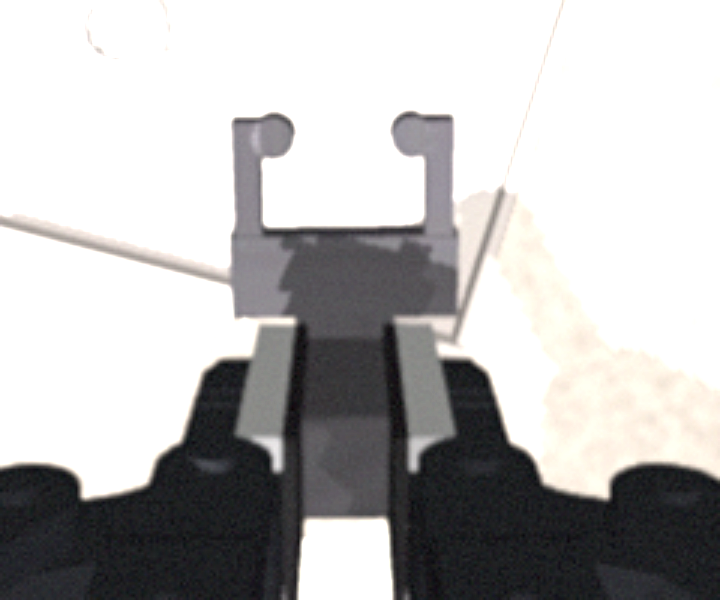

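The clip is held square and centred (jaws at crop x 233–453), with its front about 39 mm ahead of the TCP. Carrying it to a staging point on the drive's -x side.

Call:
step_arm --offset '[[0,2,0],[0.4,4,0],[0.4,4,0],[0.4,4,0],[0.4,4,0],[0.4,4,0],[0.4,4,0],[0.2,4,0]]' --rotation '[[0,0,0],[0,0,-7],[0,0,-7],[0,0,-7],[0,0,-7],[0,0,-5.5],[0,0,0],[0,0,0]]' --jaw '[255,255,255,255,255,255,255,255]'

```text
time_s: 6.15
eef_pos: [0.5022, 0.052, 0.1673]
ee_rot: [3.13, -0.26, -0.007]
contact_force: [0.9, 0.4, -1.8]
gripper_width: 0.0106
```

Call:
step_arm --offset '[[0,4,0],[0,4,0],[0,4,0],[0,3.5,-1],[0,2,-1],[0,0,0],[0,0,0],[0,0,0]]' --rotation '[[0,0,0],[0,0,0],[0,0,0],[0,0,0],[0,0,0],[0,0,0],[0,0,0],[0,0,0]]' --jaw '[255,255,255,255,255,255,255,255]'

```text
time_s: 6.95
eef_pos: [0.5034, 0.2243, 0.1487]
ee_rot: [3.129, -0.261, -0.003]
contact_force: [-0.6, -0.4, -1.1]
gripper_width: 0.0103
```

```bash
python3 - <<'E'
from h import *
import pickle
st=robot.read_state(); im=robot.read_camera("wrist"); cv2.imwrite("pics/w5.png",im); pickle.dump(st,open("s5.pkl","wb"))
C=cam("wrist",st); Rt=R.from_rotvec(st["ee_rot"]).as_matrix()
print(st["eef_pos"],np.degrees(np.arctan2(Rt[1,0],Rt[0,0])),st["time_s"],st["contact_force"])
print(proj(C,(.5674,.2142,.136)))
cv2.imwrite("pics/w5v.png",cv2.convertScaleAbs(im,alpha=1.5))
E
```

```text
[0.50339261 0.22428083 0.14866081] -9.535902738337564 6.95 [-0.63592086 -0.41545098 -1.1184165 ]
[316.6664645  101.30424892]
```

View pics/w5v.png

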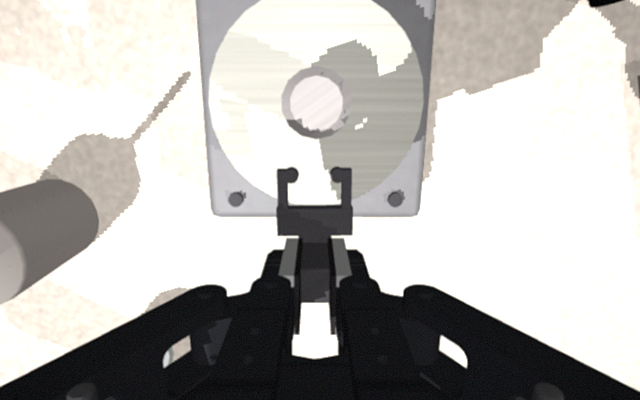

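Clip jaws are centred at column ~315, the head at about (316,101) and the pulley at column ~316.5, so it is nearly aligned. I'll refine numerically from this view.

```bash
python3 - <<'E'
from h import *
import pickle
from scipy.optimize import least_squares
st=pickle.load(open("s5.pkl","rb"));C=cam("wrist",st);Rt=R.from_rotvec(st["ee_rot"]).as_matrix();t=np.array(st["eef_pos"])
print(Rt.round(4)); print("axis in tool",Rt.T@(np.array([.5674,.2142,.136])-t))
im=cv2.GaussianBlur(cv2.imread("pics/w5.png"),(0,0),1).astype(np.float32);pts=[]
for a in np.radians(np.arange(0,360,3)):
    r=np.arange(98,122,.5);x=(316.5+r*np.cos(a)).astype(np.float32);y=(97+r*np.sin(a)).astype(np.float32)
    if y.min()<1 or y.max()>195: continue
    v=cv2.remap(im,x[None],y[None],1)[0].sum(1);k=np.argmin(np.gradient(v));pts.append((x[k],y[k]))
res=lambda q:[np.linalg.norm(plane(C,p,q[2])[:2]-q[:2])-.056 for p in pts]
q=least_squares(res,[.567,.214,.096],loss="soft_l1",f_scale=.0004).x;print(len(pts),"pulley",q,np.median(np.abs(res(q))),"tool",Rt.T@(q-t))
# head top bright face
g=im.sum(2)[60:145,275:360];h=cv2.HoughCircles(cv2.convertScaleAbs(g/3*1.4),cv2.HOUGH_GRADIENT,1.5,50,param1=80,param2=15,minRadius=22,maxRadius=36)
print(h)
if h is not None:
    for z in(.13,.136): p=plane(C,h[0,0,:2]+[275,60],z);print(p,"tool",Rt.T@(p-t))
# clip sides at several rows
G=im.sum(2)
for r in(180,190,200,225): 
    x=np.nonzero(G[r,265:365]<230)[0]+265;print(r,x.min(),x.max())
E
```

```text
[[ 0.9862 -0.1657 -0.0019]
 [-0.1657 -0.9862 -0.0011]
 [-0.0017  0.0014 -1.    ]]
axis in tool [ 0.06481409 -0.00068     0.01255136]
70 pulley [0.56650874 0.21456511 0.09722833] 0.00017425169314100666 tool [ 0.06393957 -0.00094713  0.05132421]
[[[36.75 44.25 30.1 ]]]
[0.5665036  0.21646816 0.13      ] tool [ 0.06356437 -0.00277679  0.01855051]
[0.56656433 0.21641969 0.136     ] tool [ 0.06362224 -0.00273058  0.01255046]
180 278 351
190 278 350
200 278 350
225 278 351
```

```bash
python3 - <<'E'
from h import *
import pickle
st=pickle.load(open("s5.pkl","rb"));C=cam("wrist",st);K,k,o,A=C
p=np.array([.5674,.2142,.136]);print(proj(C,p),A.T@(p-o),robot.get_calibration("wrist")["tool_from_camera"].round(5),K)
Rt=R.from_rotvec(st["ee_rot"]).as_matrix();t=np.array(st["eef_pos"])
for px in((316.5,101),(314.5,180)): print(px,Rt.T@(plane(C,px,.136)-t))
E
```

```text
[316.6664645  101.30424892] [ 0.00082433 -0.03983588  0.1499924 ] [[-1.0000e-04 -9.6599e-01 -2.5859e-01  6.5120e-02]
 [ 1.0000e+00 -1.5000e-04  1.7000e-04 -1.5400e-03]
 [-2.0000e-04 -2.5859e-01  9.6599e-01 -1.4264e-01]
 [ 0.0000e+00  0.0000e+00  0.0000e+00  1.0000e+00]] [[360.6386606    0.         314.6876442 ]
 [  0.         360.6386606  196.93153991]
 [  0.           0.           1.        ]]
(316.5, 101) [ 0.06493696 -0.00074949  0.01255106]
(314.5, 180) [ 0.03127542 -0.00159021  0.01260623]
```

Calibration readings differ per call, so I rely on the same-image relative measure: shift about 0.8 mm to -y. Then descend, feeling for the pulley.

Call:
step_arm --offset '[[0,-0.08,-1],[0,0,-1],[0,0,-0.8],[0,0,0],[0,0,0]]' --rotation '[[0,0,0],[0,0,0],[0,0,0],[0,0,0],[0,0,0]]' --jaw '[255,255,255,255,255]'

```text
time_s: 7.5
eef_pos: [0.5037, 0.2243, 0.1209]
ee_rot: [3.13, -0.26, -0.002]
contact_force: [-0.0, 0.2, -0.0]
gripper_width: 0.0102
```

Call:
step_arm --offset '[[0,0,-0.15],[0,0,-0.15],[0,0,0]]' --rotation '[[0,0,0],[0,0,0],[0,0,0]]' --jaw '[255,255,255]'

```text
time_s: 7.8
eef_pos: [0.504, 0.2247, 0.1186]
ee_rot: [-3.131, 0.26, -0.0]
contact_force: [-0.7, -0.3, -1.0]
gripper_width: 0.0106
```

Call:
step_arm --offset '[[0,0,-0.1],[0,0,-0.1],[0,0,0]]' --rotation '[[0,0,0],[0,0,0],[0,0,0]]' --jaw '[255,255,255]'

```text
time_s: 8.1
eef_pos: [0.5039, 0.2246, 0.1164]
ee_rot: [3.131, -0.26, -0.0]
contact_force: [-0.3, 0.5, -1.1]
gripper_width: 0.0099
```

Call:
step_arm --offset '[[0,0,-0.1],[0,0,-0.1],[0,0,0]]' --rotation '[[0,0,0],[0,0,0],[0,0,0]]' --jaw '[255,255,255]'

```text
time_s: 8.4
eef_pos: [0.5039, 0.2245, 0.1143]
ee_rot: [3.131, -0.26, -0.0]
contact_force: [-0.5, 0.4, -1.4]
gripper_width: 0.0108
```

Call:
step_arm --offset '[[0,0,-0.1],[0,0,-0.1],[0,0,0]]' --rotation '[[0,0,0],[0,0,0],[0,0,0]]' --jaw '[255,255,255]'

```text
time_s: 8.7
eef_pos: [0.5039, 0.2245, 0.1123]
ee_rot: [3.131, -0.26, -0.001]
contact_force: [0.3, -0.0, -1.6]
gripper_width: 0.0108
```

Call:
step_arm --offset '[[0,0,-0.1],[0,0,0]]' --rotation '[[0,0,0],[0,0,0]]' --jaw '[255,255]'

```text
time_s: 8.9
eef_pos: [0.5039, 0.2245, 0.1114]
ee_rot: [3.131, -0.26, -0.0]
contact_force: [0.0, -0.7, -1.3]
gripper_width: 0.0108
```

Call:
step_arm --offset '[[0,0,-0.1],[0,0,0]]' --rotation '[[0,0,0],[0,0,0]]' --jaw '[255,255]'

```text
time_s: 9.1
eef_pos: [0.5039, 0.2245, 0.1104]
ee_rot: [3.131, -0.26, -0.0]
contact_force: [0.1, 0.7, -0.9]
gripper_width: 0.0105
```

Call:
step_arm --offset '[[0,0,-0.1],[0,0,0]]' --rotation '[[0,0,0],[0,0,0]]' --jaw '[255,255]'

```text
time_s: 9.3
eef_pos: [0.5039, 0.2245, 0.1094]
ee_rot: [3.131, -0.26, -0.0]
contact_force: [0.3, 0.0, 0.2]
gripper_width: 0.0106
```

Call:
step_arm --offset '[[0,0,-0.1],[0,0,0]]' --rotation '[[0,0,0],[0,0,0]]' --jaw '[255,255]'

```text
time_s: 9.5
eef_pos: [0.5039, 0.2245, 0.1084]
ee_rot: [3.131, -0.26, -0.0]
contact_force: [-0.1, -0.2, -0.8]
gripper_width: 0.0107
```

Call:
step_arm --offset '[[0,0,-0.1],[0,0,0]]' --rotation '[[0,0,0],[0,0,0]]' --jaw '[255,255]'

```text
time_s: 9.7
eef_pos: [0.5039, 0.2246, 0.1074]
ee_rot: [3.131, -0.26, -0.0]
contact_force: [-0.6, 0.2, -1.6]
gripper_width: 0.0107
```

Call:
step_arm --offset '[[0,0,-0.1],[0,0,0]]' --rotation '[[0,0,0],[0,0,0]]' --jaw '[255,255]'

```text
time_s: 9.9
eef_pos: [0.5039, 0.2245, 0.1064]
ee_rot: [3.131, -0.26, -0.0]
contact_force: [0.1, -0.1, -2.2]
gripper_width: 0.0106
```

Call:
step_arm --offset '[[0,0,-0.1],[0,0,0]]' --rotation '[[0,0,0],[0,0,0]]' --jaw '[255,255]'

```text
time_s: 10.1
eef_pos: [0.504, 0.2246, 0.1054]
ee_rot: [3.131, -0.26, -0.0]
contact_force: [0.4, -0.1, -0.2]
gripper_width: 0.0105
```

Call:
step_arm --offset '[[0,0,-0.1],[0,0,0]]' --rotation '[[0,0,0],[0,0,0]]' --jaw '[255,255]'

```text
time_s: 10.3
eef_pos: [0.5041, 0.2246, 0.1054]
ee_rot: [3.131, -0.26, -0.0]
contact_force: [-2.1, -0.8, 5.5]
gripper_width: 0.0104
```

Contact: +6.5 N at TCP z≈0.105. Backing off to 1 mm above the face and rechecking lateral alignment.

Call:
step_arm --offset '[[0,0,0.2],[0,0,0],[0,0,0]]' --rotation '[[0,0,0],[0,0,0],[0,0,0]]' --jaw '[255,255,255]'

```text
time_s: 10.6
eef_pos: [0.504, 0.2245, 0.1063]
ee_rot: [-3.131, 0.26, 0.0]
contact_force: [-0.1, -0.3, -0.3]
gripper_width: 0.0106
```

```bash
python3 - <<'E'
from h import *
st=robot.read_state();raw=robot.read_camera("wrist");C=cam("wrist",st);Rt=R.from_rotvec(st["ee_rot"]).as_matrix();t=np.array(st["eef_pos"])
cv2.imwrite("pics/w6.png",raw);im=cv2.GaussianBlur(raw,(0,0),1).astype(np.float32);G=im.sum(2)
print(t,st["contact_force"])
for r in(175,185,195,205,215,225): 
    x=np.nonzero(G[r,260:370]<230)[0]+260;print(r,x.min(),x.max(),(x.min()+x.max())/2)
v=raw[20:260,180:460];cv2.imwrite("pics/w6v.png",cv2.convertScaleAbs(cv2.resize(v,None,fx=2.5,fy=2.5),alpha=2))
E
```

```text
[0.50396111 0.22454475 0.10634637] [-0.10253124 -0.3446399  -0.34304828]
175 277 351 314.0
185 277 351 314.0
195 278 350 314.0
205 278 351 314.5
215 277 352 314.5
225 278 352 315.0
```

View pics/w6v.png

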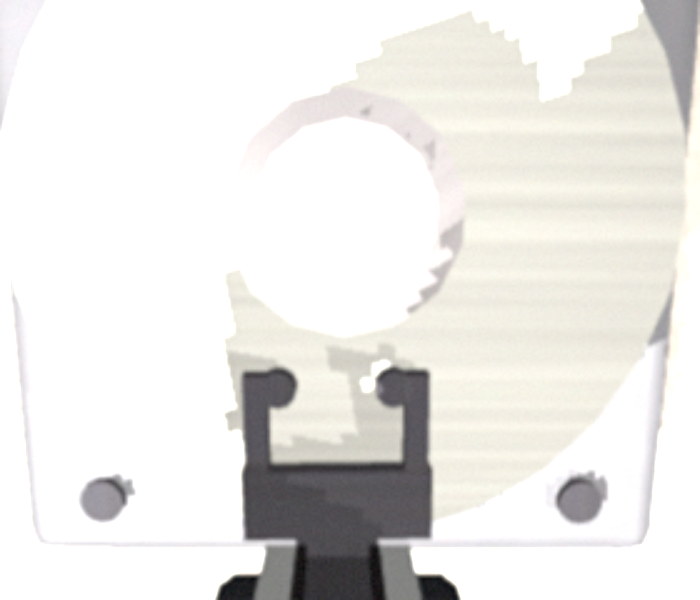

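The clip (crop centre x≈336.5) sits slightly left of the pulley centre (≈344). I'll quantify it with the pulley and head fits.

```bash
python3 - <<'E'
from h import *
from scipy.optimize import least_squares
st=robot.read_state();C=cam("wrist",st);Rt=R.from_rotvec(st["ee_rot"]).as_matrix();t=np.array(st["eef_pos"])
raw=cv2.imread("pics/w6.png");im=cv2.GaussianBlur(raw,(0,0),1).astype(np.float32)
def fit(cx,cy,r0,r1,rad,z0,ymax,zfix=None,sg=None):
    pts=[]
    for a in np.radians(np.arange(0,360,3)):
        r=np.arange(r0,r1,.5);x=(cx+r*np.cos(a)).astype(np.float32);y=(cy+r*np.sin(a)).astype(np.float32)
        if y.min()<1 or y.max()>ymax: continue
        v=cv2.remap(im,x[None],y[None],1)[0].sum(1);g=np.abs(np.gradient(v));k=np.argmax(g)
        if g[k]>6: pts.append((x[k],y[k]))
    f=lambda q:[np.linalg.norm(plane(C,p,zfix or q[2])[:2]-q[:2])-(q[2] if zfix else rad) for p in pts]
    q=least_squares(f,[.567,.214,rad if zfix else z0],loss="soft_l1",f_scale=.0004).x
    print(len(pts),q,np.median(np.abs(f(q))),"tool",Rt.T@(np.array([q[0],q[1],.1])-t))
fit(317.6,85,125,150,.056,.097,160)
fit(320,105,38,52,.015,.13,155)
for zf in(.13,.137): fit(317.5,110,32,44,.011,.13,155,zf)
for px in((277,185),(351,185),(314.3,185)): print(Rt.T@(plane(C,px,.103)-t))
E
```

```text
42 [0.56445751 0.21473691 0.1011085 ] 0.0006315049841913098 tool [ 0.06133829 -0.00033779  0.00628254]
92 [0.56703718 0.21462929 0.12515904] 0.0013486659896696247 tool [ 0.06390034 -0.00065743  0.00628213]
120 [0.56653576 0.21457435 0.01166888] 8.881856636211351e-05 tool [ 0.06341487 -0.00052048  0.00628222]
120 [0.5666441  0.21461646 0.01098318] 8.381670888203945e-05 tool [ 0.06351477 -0.00057989  0.0062822 ]
[ 0.03119008 -0.01716156  0.0032858 ]
[0.031185   0.01357148 0.00328812]
[ 0.0311863  -0.00167072  0.00328697]
```

Call:
step_arm --offset '[[-0.02,-0.1,0],[0,0,0],[0,0,0]]' --rotation '[[0,0,0],[0,0,0],[0,0,0]]' --jaw '[255,255,255]'

```text
time_s: 10.95
eef_pos: [0.5038, 0.2235, 0.1064]
ee_rot: [3.131, -0.26, -0.0]
contact_force: [-0.0, -0.0, -0.0]
gripper_width: 0.0105
```

Call:
step_arm --offset '[[0.49,-0.08,0],[0.49,-0.08,0],[0.49,-0.08,0],[0,0,0],[0,0,0]]' --rotation '[[0,0,0],[0,0,0],[0,0,0],[0,0,0],[0,0,0]]' --jaw '[255,255,255,255,255]'

```text
time_s: 11.45
eef_pos: [0.5187, 0.2211, 0.1065]
ee_rot: [3.131, -0.261, -0.0]
contact_force: [0.7, 0.0, -0.6]
gripper_width: 0.0107
```

```bash
cat > rel.py <<'E'
from h import *
from scipy.optimize import least_squares
import sys
st=robot.read_state();raw=robot.read_camera("wrist");C=cam("wrist",st);Rt=R.from_rotvec(st["ee_rot"]).as_matrix();t=np.array(st["eef_pos"])
cv2.imwrite(f"pics/{sys.argv[1]}.png",raw);im=cv2.GaussianBlur(raw,(0,0),1).astype(np.float32);G=im.sum(2)
c0=proj(C,(.5666,.2146,.137));pts=[]
for _ in range(2):
    pts=[]
    for a in np.radians(np.arange(0,360,3)):
        r=np.arange(32,44,.5);x=(c0[0]+r*np.cos(a)).astype(np.float32);y=(c0[1]+r*np.sin(a)).astype(np.float32)
        v=cv2.remap(im,x[None],y[None],1)[0].sum(1);pts.append((x[np.argmax(abs(np.gradient(v)))],y[np.argmax(abs(np.gradient(v)))]))
    f=lambda q:[np.linalg.norm(plane(C,p,.137)[:2]-q[:2])-q[2] for p in pts]
    q=least_squares(f,[.567,.214,.011],loss="soft_l1",f_scale=.0004).x; c0=proj(C,(q[0],q[1],.137))
print(t,st["contact_force"],"px",c0,q,np.median(np.abs(f(q))),"spindle tool",(Rt.T@(np.array([q[0],q[1],.137])-t)).round(5))
for r in(210,215,220,225):
    x=np.nonzero(G[r,260:370]<230)[0]+260;print(r,x.min(),x.max(),(Rt.T@(plane(C,((x.min()+x.max())/2,r),.103)-t)).round(5))
E
python3 rel.py w7
```

```text
[0.51870462 0.22107457 0.10648057] [ 0.6831255   0.01576451 -0.59921644] px [315.20233894 163.01230227] [0.56443236 0.21478136 0.01258317] 0.0005835874820581894 spindle tool [ 0.04613 -0.00135 -0.03053]
210 277 352 [ 0.02028 -0.00159  0.00348]
215 277 352 [ 0.01805 -0.00159  0.00348]
220 278 352 [ 0.01581 -0.00138  0.00348]
225 278 352 [ 0.01356 -0.00138  0.00348]
```

Lateral alignment is now within about 0.2 mm. About 18 mm remains; pushing in small steps with force checks.

Call:
step_arm --offset '[[0.2,-0.033,0],[0.2,-0.033,0],[0,0,0]]' --rotation '[[0,0,0],[0,0,0],[0,0,0]]' --jaw '[255,255,255]'

```text
time_s: 11.8
eef_pos: [0.5228, 0.2205, 0.1067]
ee_rot: [-3.131, 0.26, -0.001]
contact_force: [-0.1, 0.7, -0.5]
gripper_width: 0.0106
```

Call:
step_arm --offset '[[0.2,-0.033,0],[0,0,0]]' --rotation '[[0,0,0],[0,0,0]]' --jaw '[255,255]'

```text
time_s: 12.0
eef_pos: [0.5248, 0.2202, 0.1066]
ee_rot: [-3.131, 0.26, -0.001]
contact_force: [-0.4, 0.1, -0.8]
gripper_width: 0.0102
```

Call:
step_arm --offset '[[0.2,-0.033,0],[0,0,0]]' --rotation '[[0,0,0],[0,0,0]]' --jaw '[255,255]'

```text
time_s: 12.2
eef_pos: [0.5262, 0.2196, 0.1063]
ee_rot: [3.13, -0.26, -0.001]
contact_force: [-0.1, -1.1, -0.8]
gripper_width: 0.0105
```

Call:
step_arm --offset '[[0.15,-0.025,0],[0,0,0]]' --rotation '[[0,0,0],[0,0,0]]' --jaw '[255,255]'

```text
time_s: 12.4
eef_pos: [0.5266, 0.2195, 0.1059]
ee_rot: [3.13, -0.26, -0.005]
contact_force: [-3.3, 0.3, -0.5]
gripper_width: 0.0104
```

Call:
step_arm --offset '[[0.1,-0.017,0],[0,0,0]]' --rotation '[[0,0,0],[0,0,0]]' --jaw '[255,255]'

```text
time_s: 12.6
eef_pos: [0.5272, 0.2194, 0.1057]
ee_rot: [3.13, -0.26, -0.006]
contact_force: [-4.3, 1.3, -1.3]
gripper_width: 0.0104
```

Call:
step_arm --offset '[[0.1,-0.017,0],[0,0,0]]' --rotation '[[0,0,0],[0,0,0]]' --jaw '[255,255]'

```text
time_s: 12.8
eef_pos: [0.5279, 0.2192, 0.1056]
ee_rot: [3.13, -0.26, -0.007]
contact_force: [-5.8, 0.3, -0.8]
gripper_width: 0.0105
```

Call:
step_arm --offset '[[0.1,-0.017,0],[0,0,0]]' --rotation '[[0,0,0],[0,0,0]]' --jaw '[255,255]'

```text
time_s: 13.0
eef_pos: [0.5283, 0.2191, 0.1056]
ee_rot: [3.13, -0.26, -0.01]
contact_force: [-7.2, 1.4, 0.8]
gripper_width: 0.0104
```

Call:
step_arm --offset '[[0.1,-0.017,0],[0,0,0]]' --rotation '[[0,0,0],[0,0,0]]' --jaw '[255,255]'

```text
time_s: 13.2
eef_pos: [0.5292, 0.219, 0.1056]
ee_rot: [3.13, -0.26, -0.01]
contact_force: [-8.0, 0.8, -1.2]
gripper_width: 0.0103
```

Call:
step_arm --offset '[[0.1,-0.017,0],[0,0,0]]' --rotation '[[0,0,0],[0,0,0]]' --jaw '[255,255]'

```text
time_s: 13.4
eef_pos: [0.5312, 0.2187, 0.1057]
ee_rot: [3.13, -0.26, -0.006]
contact_force: [-4.8, 0.3, -0.8]
gripper_width: 0.0103
```

Call:
step_arm --offset '[[0.1,-0.017,0],[0,0,0]]' --rotation '[[0,0,0],[0,0,0]]' --jaw '[255,255]'

```text
time_s: 13.6
eef_pos: [0.5354, 0.2184, 0.1068]
ee_rot: [3.131, -0.259, 0.005]
contact_force: [0.1, -1.5, -1.6]
gripper_width: 0.0107
```

Call:
step_arm --offset '[[0.1,-0.017,0],[0,0,0]]' --rotation '[[0,0,0],[0,0,0]]' --jaw '[255,255]'

```text
time_s: 13.8
eef_pos: [0.537, 0.2182, 0.1073]
ee_rot: [-3.13, 0.26, -0.006]
contact_force: [1.5, -1.4, -2.2]
gripper_width: 0.0105
```

Call:
step_arm --offset '[[0.1,-0.017,0],[0,0,0]]' --rotation '[[0,0,0],[0,0,0]]' --jaw '[255,255]'

```text
time_s: 14.0
eef_pos: [0.5371, 0.2182, 0.107]
ee_rot: [-3.13, 0.26, -0.003]
contact_force: [1.6, -1.5, -0.1]
gripper_width: 0.0105
```

Snapped in (peak ~8 N, then dropped to about zero). Now I push gently on to confirm the stop.

Call:
step_arm --offset '[[0.1,-0.017,0],[0,0,0]]' --rotation '[[0,0,0],[0,0,0]]' --jaw '[255,255]'

```text
time_s: 14.2
eef_pos: [0.5373, 0.2182, 0.1067]
ee_rot: [-3.13, 0.26, -0.001]
contact_force: [0.1, -1.0, -0.1]
gripper_width: 0.0106
```

Call:
step_arm --offset '[[0.1,-0.017,0],[0,0,0]]' --rotation '[[0,0,0],[0,0,0]]' --jaw '[255,255]'

```text
time_s: 14.4
eef_pos: [0.5373, 0.2181, 0.1064]
ee_rot: [-3.131, 0.26, 0.002]
contact_force: [-1.4, 0.9, 0.9]
gripper_width: 0.0105
```

Call:
step_arm --offset '[[0.1,-0.017,0],[0,0,0]]' --rotation '[[0,0,0],[0,0,0]]' --jaw '[255,255]'

```text
time_s: 14.6
eef_pos: [0.5375, 0.2181, 0.1063]
ee_rot: [3.131, -0.261, -0.006]
contact_force: [-5.1, 0.4, 2.6]
gripper_width: 0.0105
```

Call:
step_arm --offset '[[0.1,-0.017,0],[0,0,0]]' --rotation '[[0,0,0],[0,0,0]]' --jaw '[255,255]'

```text
time_s: 14.8
eef_pos: [0.5375, 0.218, 0.1062]
ee_rot: [3.131, -0.261, -0.009]
contact_force: [-7.1, 1.8, 4.1]
gripper_width: 0.0103
```

Call:
step_arm --offset '[[0.1,-0.017,0],[0,0,0],[0,0,0]]' --rotation '[[0,0,0],[0,0,0],[0,0,0]]' --jaw '[255,255,255]'

```text
time_s: 15.1
eef_pos: [0.5376, 0.218, 0.1062]
ee_rot: [3.13, -0.261, -0.012]
contact_force: [-9.6, 2.0, 5.5]
gripper_width: 0.0105
```

```bash
python3 - <<'E'
from h import *
a=robot.read_camera("wrist");cv2.imwrite("pics/w8.png",a)
b=robot.read_camera("side");c=robot.read_camera("scene")
f=lambda i,x,y,w,h:cv2.resize(i[y:y+h,x:x+w],(400,300),interpolation=cv2.INTER_CUBIC)
v=np.vstack([cv2.resize(a[90:290,180:460],(800,300)),np.hstack([f(b,245,120,80,60),f(c,345,125,80,60)])])
cv2.imwrite("pics/w8v.png",cv2.convertScaleAbs(v,alpha=1.5));print(robot.read_state()["contact_force"])
E
```

```text
[-8.83287667  2.21916876  5.25024757]
```

View pics/w8v.png

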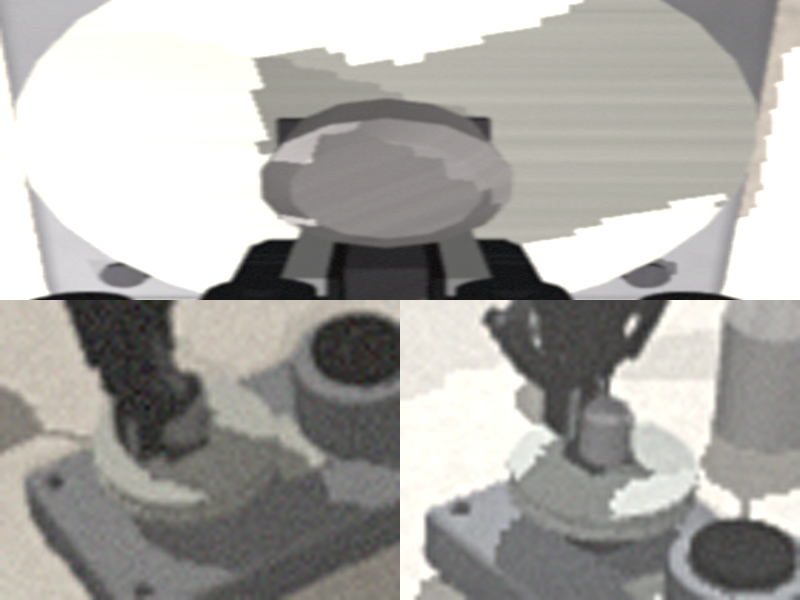

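The wrist view shows the jaw tips beyond the head on both sides, at crop (285,125) and (482,125), so the clip is home against the stop. Next: relieve the load, open, and withdraw.

Call:
step_arm --offset '[[-0.2,0.03,0],[-0.15,0.025,0],[0,0,0]]' --rotation '[[0,0,0],[0,0,0],[0,0,0]]' --jaw '[255,255,255]'

```text
time_s: 15.55
eef_pos: [0.5373, 0.218, 0.1062]
ee_rot: [-3.131, 0.26, 0.0]
contact_force: [-3.2, 1.0, -1.6]
gripper_width: 0.0105
```

Call:
step_arm --offset '[[0,0,0],[0,0,0],[0,0,0],[0,0,0],[0,0,0]]' --rotation '[[0,0,0],[0,0,0],[0,0,0],[0,0,0],[0,0,0]]' --jaw '[225,200,170,150,150]' --newtons 20

```text
time_s: 16.05
eef_pos: [0.5382, 0.2179, 0.1069]
ee_rot: [-3.13, 0.26, -0.002]
contact_force: [0.4, 0.8, -0.7]
gripper_width: 0.035
```

Call:
step_arm --offset '[[-0.2,0.03,0.3],[-0.1,0.02,1.5],[0,0,3],[-1,0.2,3],[-3,0.5,2],[-4,0.7,1],[-3,0.5,0],[0,0,0]]' --rotation '[[0,0,0],[0,0,0],[0,0,0],[0,0,0],[0,0,0],[0,0,0],[0,0,0],[0,0,0]]' --jaw '[150,150,150,150,150,150,150,150]'

```text
time_s: 16.85
eef_pos: [0.4212, 0.2378, 0.2158]
ee_rot: [-3.131, 0.257, 0.001]
contact_force: [0.2, -0.2, -0.4]
gripper_width: 0.035
```

```bash
python3 - <<'E'
from h import *
a=robot.read_camera("wrist");b=robot.read_camera("side");c=robot.read_camera("scene")
f=lambda i,x,y,w,h:cv2.resize(i[y:y+h,x:x+w],(400,300),interpolation=cv2.INTER_CUBIC)
v=np.vstack([np.hstack([f(a,235,10,160,120),f(c,345,125,80,60)]),np.hstack([f(b,245,120,80,60),f(c,200,180,140,105)])])
cv2.imwrite("pics/w9v.png",cv2.convertScaleAbs(v,alpha=1.4));s=robot.read_state();print(s["eef_pos"],s["contact_force"],s["time_s"])
E
```

```text
[0.42544537 0.2377476  0.21572388] [0.69953801 0.09278606 0.34722028] 17.0
```

View pics/w9v.png

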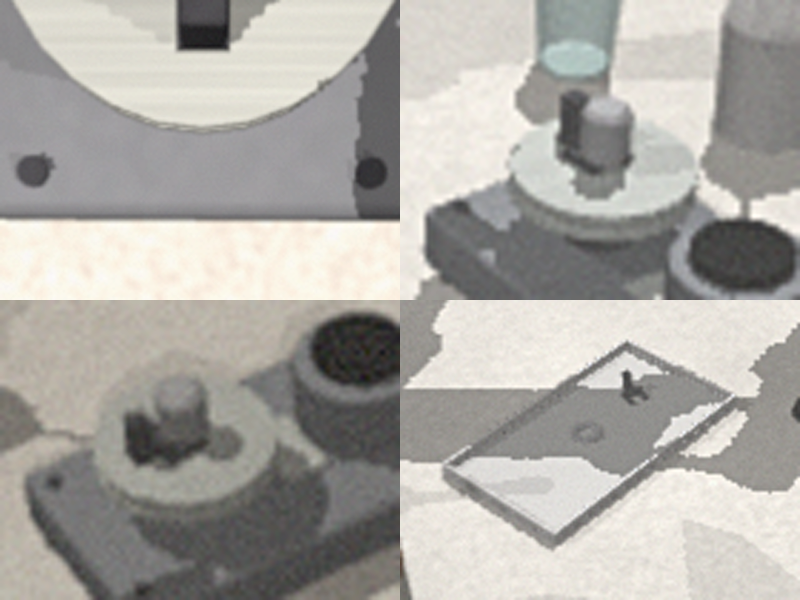

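The clip sits in the groove with its tab upright on the -x side. The small clip and washer are undisturbed in the tray, and the gripper is clear. Handing in.

```bash
python3 -c "
from rig import robot
print(robot.close_job())"
```

```text
the job is handed in; nothing more can be done
None
```

The larger clip is fitted in the spindle groove, pushed home against its stop, released, and the job is handed in at about 17 s of the 51 s allowed.

- **Finding the height:** I lowered the held clip onto the pulley until it touched at about 6 N. I then backed off about 1 mm and centred it on the spindle from the wrist camera.
- **Pushing it in:** The push peaked at about 8 N and fell to nearly zero as the clip snapped in. A further push rose to about 10 N along the push (about 11 N in all) with the tool no longer advancing, so it is against the stop. The highest readings stayed well under 30 N.
- **Last checks:** After release, the pictures show the clip level in the groove with its tab upright on the clear side. The small clip and washer are still in the tray, and the contact force is near zero with the gripper clear. I did not recheck the bottles, beaker, flask or screwdriver; nothing in the motion suggested contact with them.
- **Disagreements:**
  - The wrist-camera calibration changed by 1–2 mm between calls, so I aligned the clip to the spindle within single pictures.
  - The camera put the pulley face 2–3 mm lower than touch suggested if the clip sat where expected in the grip. I went by touch.
  - The gripper read about 10.5 mm across the 12 mm tab.

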